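# Rank the mandrels by height on the set-up rail

## Robot

A 6-joint arm with a two-finger parallel gripper is mounted at the origin on a cart in front of the work surface, level with it; the furniture and walls round the work are solid. World frame = base frame: x ahead of the robot, y to its left, z up, the work surface at z = 0. Lengths are in m, angles in rad, forces in N, time in s.
With the tool pointing down it reaches from about 0.35 to 0.775 m from the base axis. Payload 5.5 kg.
Tool frame: the origin (TCP) lies at the very end of the fingers, on their centre line; the grasp point (between the pads) lies 19 mm behind it; z points along the fingers, y is the line along which they close (so a half turn about z gives the same grasp; the last joint's range is limited). The gripper opens to 85 mm and grips with 20 to 120 N. Pads are 22 mm wide; open, the fingers measure 114 mm over their backs; the gripper's body (76 mm by 85 mm) begins 54 mm behind the grasp point. The pads swing forward as they close: fully open they stand 13 mm farther back than shut.
Start: joints at [-1.371, 0.313, 0.046, 1.304, 0, 1.431], TCP at [0.192, -0.542, 0.231] pointing down, gripper open.
Joint ranges: [-2.76, 2.76], [-0.86, 1.69], [-1.03, 1.26], [-2.2, 2.34], [-1.47, 1.5], [-3.14, 3.14]. Speed limits (rad/s): [2.57, 2.57, 3.14, 3.14, 3.14, 3.14].

## Interface

Orientations are given as a unit quaternion [w, x, y, z].
In Python, from workcell import env, cams, ticket, spotter gives the robot as it stands.
- The arm moves only by the tool jog_arm, never from a script. Its argument "increments" is a list that holds one entry, the list of rows, each a list of 7 numbers: the shift along the tool's x, y, z in units of 0.25 m (1.0 is 0.25 m), then the turn, a rotation vector about the tool's x, y, z in units of 180 degrees (1.0 is 180 degrees), then the closure in counts, from 0 (fully open) to 255 (shut). A call has 1 to 20 rows; each row shifts and turns the commanded pose from where the row before left it, along the tool's axes as they then stand; what a row does not reach is not made up. A row lasts 1/10 s, in which the tool goes at most 50 mm and 8.59 degrees, less where a joint would pass 70% of its speed; a pose out of reach is approached as far as the arm can. A call with a number of a shift or a turn outside -1 to 1 is refused whole. A call with a gripper value outside its range is refused whole. The fingers move at their own pace and stop on an object; "force" is the grip in N (left out, the last holds). Time passes only in rows, so rows that do not move let the fingers close. It gives the time, the measured TCP pose, the force, the opening and the grip force at its end, in the units of the state.
- env.get_state(): the state, without advancing time (a new reading comes with each control period).
- cams.read_camera(name): name is "scene" or "top" or "wrist"; returns a dict with "pixels" (480x640x3 uint8, red, green, blue), "fx", "fy", "cx", "cy" (pixels), "xyz" and "attitude" of the camera in the world; the wrist camera has in their place "mount" (4x4, takes a point from camera to tool coordinates, whose origin is the TCP and whose axes are the flange's). Camera axes: x right, y down, z forward; pixel columns grow to the right and rows downward; lengths in m; the calibration is good to about 2 mm. The wrist camera is an equidistant fisheye: a pixel r from the principal point sees the ray r / f radians off the axis. A picture is of the moment at which its call begins: read the wrist's pose just before it. There is no depth.
- ticket.hand_in(): hands the job in; it is judged then, once.
Trained networks look in the newest picture that a camera, given by its name, has taken for a name from the list of things; names that differ only in an ending like _2 or _b are one class to them, and where a whole thing is asked for, a point or a joint stands for the part that bears it (a point fixed in the world has none). Each returns a list of dicts, best first, with "conf" (0 to 1); they miss things now and then, are a little off and sometimes report something else, mostly with a low value. They report only what shows in the picture. A call takes as long as a camera call. They do not tell look-alikes from the thing itself.
- spotter.find_in(target, camera): "uv" ([column, row] in pixels, amid what is visible of it).
- spotter.cut_out(target, camera): "region" (480x640 bool, what is visible of it) and "uv" ([column, row] in pixels, amid what is visible of it).
- spotter.landmark_of(target, camera): "uv" ([column, row] in pixels: a listed point, or the origin of a listed thing).
The state is a dict: "clock": time; "joint_pos": joint angles; "qvel": joint speeds; "tau": joint torques, N m; "tcp_pos": TCP position; "orientation": TCP orientation; "wrist_force": force on the tool from outside, world axes, zero at the start; "ft_torque": the same for the moment, N m; "finger_gap": finger opening in m; "grip_force": force on a finger pad.
Only numpy, scipy, OpenCV 4.12 (cv2) and the standard library are available. Lean on these libraries where they do the work, as an engineer would, in place of code of your own. Each camera call takes 0.05 s, during which the arm holds its last target. There are 200 camera calls.

## Task

Set out the mandrels for the balancing machine: stand the four loose steel mandrels upright on the rail's rubber pads, one in the middle of each pad, in order of height. The tallest goes on the pad next to the black-knobbed post, then each next shorter one along the row, with the shortest on the pad farthest from the post.

Things in the scene. Friction and masses are not known exactly. Their poses are not given: they have to be found in the camera images.
- rail: bare aluminium bar, 52 x 300 x 8 mm, fixed on the bench behind the rotor tray. Origin: centre of its underside; x across the bar, y along its 300 mm, z up; top 8 mm above the origin. Along its middle line: four pads at 58 mm spacing, a black-knobbed post 46 mm beyond the end pad at one end, and at the other end only a flat steel button 5 mm high, 46 mm beyond its pad
- post: fixed post on the rail, 42 mm high over the rail's top: steel stem with a black ball knob of 20 mm diameter, foot 22 mm across. Either end of the rail may have it. Origin: centre of its foot, on the rail's top; z up
- pad_a: one of four alike dark round rubber pads, 44 mm in diameter and 3 mm thick, fixed on the rail; the letters do not tell their order along the row. Origin: centre of its underside, on the rail's top; the surface to stand things on is 3 mm higher (11 mm above the bench); z up
- pad_b: one of four alike dark round rubber pads, 44 mm in diameter and 3 mm thick, fixed on the rail; the letters do not tell their order along the row. Origin: centre of its underside, on the rail's top; the surface to stand things on is 3 mm higher (11 mm above the bench); z up
- pad_c: one of four alike dark round rubber pads, 44 mm in diameter and 3 mm thick, fixed on the rail; the letters do not tell their order along the row. Origin: centre of its underside, on the rail's top; the surface to stand things on is 3 mm higher (11 mm above the bench); z up
- pad_d: one of four alike dark round rubber pads, 44 mm in diameter and 3 mm thick, fixed on the rail; the letters do not tell their order along the row. Origin: centre of its underside, on the rail's top; the surface to stand things on is 3 mm higher (11 mm above the bench); z up
- mandrel_30: the shortest of four loose turned steel mandrels, 30 mm high, standing upright: round foot 30 mm in diameter and 6 mm thick, above it a plain round shank 22 mm in diameter up to the top, small dark centre hole in the top face; about 96 g. Only the height differs among the four. Origin: centre of the underside of the foot; z is its axis, up
- mandrel_40: the second shortest of four loose turned steel mandrels, 40 mm high, standing upright: round foot 30 mm in diameter and 6 mm thick, above it a plain round shank 22 mm in diameter up to the top, small dark centre hole in the top face; about 118 g. Only the height differs among the four. Origin: centre of the underside of the foot; z is its axis, up
- mandrel_50: the second tallest of four loose turned steel mandrels, 50 mm high, standing upright: round foot 30 mm in diameter and 6 mm thick, above it a plain round shank 22 mm in diameter up to the top, small dark centre hole in the top face; about 140 g. Only the height differs among the four. Origin: centre of the underside of the foot; z is its axis, up
- mandrel_60: the tallest of four loose turned steel mandrels, 60 mm high, standing upright: round foot 30 mm in diameter and 6 mm thick, above it a plain round shank 22 mm in diameter up to the top, small dark centre hole in the top face; about 162 g. Only the height differs among the four. Origin: centre of the underside of the foot; z is its axis, up
Mind the look-alikes: they are no part of the job. What is shaped like the mandrel_60 but orange is not meant.

How it is judged:
By the outcome, as a careful person would: the job done as asked, in the order asked, and still so for the second after the job is handed in, with the robot touching nothing.
It also fails if it takes over 99 s, if anything falls off the work surface, if the arm or the gripper's body presses on something with over 40 N, if the wrist force passes 120 N, or if a joint passes its speed limit or range.

## Working session

There is one attempt and no reset: what is moved stays moved. The work goes in short steps, Python scripts to look and compute and a tool call to move; the robot and the scene stay as the last step left them, time stands still between calls to the robot, and variables do not carry over. Pictures are saved under pics/ and viewed, at most 14 in all, crops included, and the job is handed in when it is done.

Besides the shell and the picture viewer there is one more tool, called in YAML: its name, and indented under it one key for each argument. jog_arm: Moves the arm, as the interface text tells. Shifts and turns lie within -1 to 1; 1 stands for 0.25 m of shift or 180 degrees of turn. Its arguments: {"type":"object","properties":{"increments":{"type":"array"},"force":{"type":"number"}},"required":["increments"]}

```bash
mkdir -p pics; ls; python3 - <<'E'
from workcell import env,cams,ticket,spotter
import cv2,numpy as np
s=env.get_state();print({k:np.round(v,3).tolist() for k,v in s.items()})
for c in("scene","top"):
    r=cams.read_camera(c);cv2.imwrite(f"pics/{c}0.png",r["pixels"][:,:,::-1])
    print(c,r["fx"],r["fy"],r["cx"],r["cy"],np.array(r["xyz"]),np.array(r["attitude"]))
    for t in("mandrel_30","mandrel_40","mandrel_50","mandrel_60","post","pad_a","rail"):
        print(t,[(np.round(d["uv"],1).tolist(),round(d["conf"],2)) for d in spotter.landmark_of(t,c)])
E
```

```text
pics
{'clock': 0.0, 'joint_pos': [-1.371, 0.314, 0.045, 1.304, -0.0, 1.431], 'qvel': [-0.002, -0.001, 0.0, -0.001, -0.002, -0.0], 'tau': [0.001, -48.062, 29.854, 0.019, 0.0, -0.0], 'tcp_pos': [0.192, -0.542, 0.23], 'orientation': [-0.001, 0.986, 0.169, -0.0], 'wrist_force': [-0.187, 0.03, 0.288], 'ft_torque': [0.032, -0.002, 0.046], 'grip_force': 0.0, 'finger_gap': 0.085}
scene 479.3738407182875 479.3738407182875 322.083016575487 243.18422314921483 [-0.14536734 -0.41045949  0.40576641] [-0.45787256  0.73279539 -0.41951572  0.27815501]
mandrel_30 [([401.7, 340.9], 0.83), ([232.2, 231.5], 0.74), ([341.0, 320.1], 0.65), ([393.8, 278.4], 0.59), ([386.0, 309.7], 0.56), ([190.7, 246.0], 0.54)]
mandrel_40 [([401.7, 340.9], 0.83), ([232.2, 231.5], 0.74), ([341.0, 320.1], 0.65), ([393.8, 278.4], 0.59), ([386.0, 309.7], 0.56), ([190.7, 246.0], 0.54)]
mandrel_50 [([401.7, 340.9], 0.83), ([232.2, 231.5], 0.74), ([341.0, 320.1], 0.65), ([393.8, 278.4], 0.59), ([386.0, 309.7], 0.56), ([190.7, 246.0], 0.54)]
mandrel_60 [([401.7, 340.9], 0.83), ([232.2, 231.5], 0.74), ([341.0, 320.1], 0.65), ([393.8
[... 474 characters left out ...]
 ([413.8, 236.8], 0.72), ([201.4, 245.3], 0.49)]
mandrel_40 [([401.4, 331.4], 0.87), ([427.7, 294.4], 0.86), ([462.5, 334.8], 0.8), ([184.0, 294.7], 0.79), ([413.8, 236.8], 0.72), ([201.4, 245.3], 0.49)]
mandrel_50 [([401.4, 331.4], 0.87), ([427.7, 294.4], 0.86), ([462.5, 334.8], 0.8), ([184.0, 294.7], 0.79), ([413.8, 236.8], 0.72), ([201.4, 245.3], 0.49)]
mandrel_60 [([401.4, 331.4], 0.87), ([427.7, 294.4], 0.86), ([462.5, 334.8], 0.8), ([184.0, 294.7], 0.79), ([413.8, 236.8], 0.72), ([201.4, 245.3], 0.49)]
post [([325.7, 166.2], 0.45)]
pad_a [([197.8, 175.7], 0.96), ([231.9, 172.6], 0.96), ([301.0, 170.0], 0.84), ([268.0, 172.3], 0.75)]
rail [([299.7, 169.6], 0.66), ([253.2, 175.7], 0.61)]
```

View pics/top0.png

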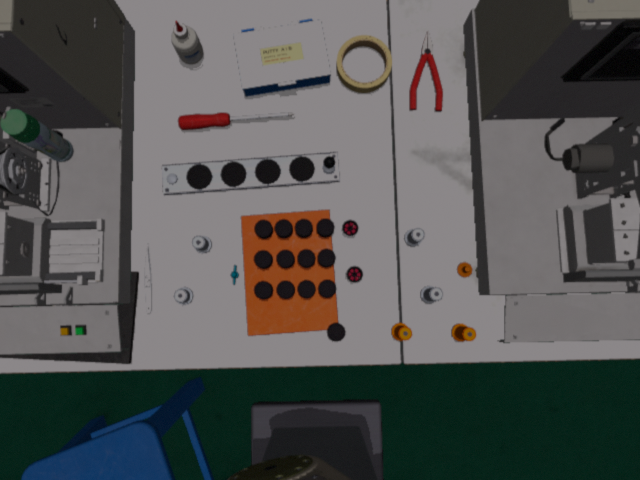

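View pics/scene0.png

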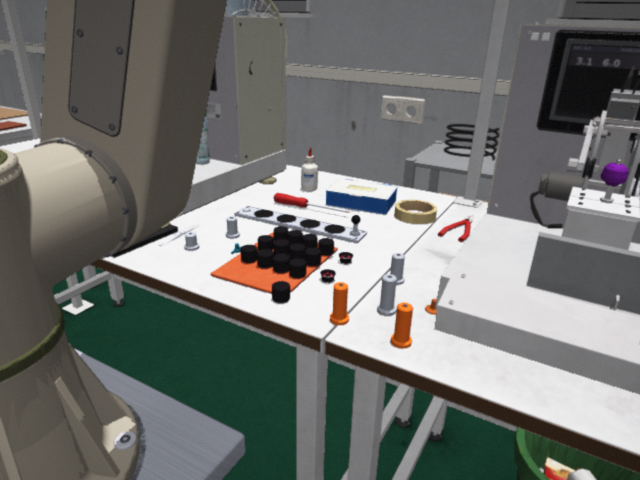

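The top view shows the rail at row ~172. Its post is at the right end (330,163) and the steel button at (172,179). Steel mandrels stand at (201,243), (184,296), (415,236) and (432,294), and the orange look-alikes are at (402,332), (465,334) and (465,269). Next I fit poses and heights by matching silhouettes in both cameras.

```bash
cat > h.py <<'E'
from workcell import env,cams,ticket,spotter
import cv2,numpy as np
from scipy.spatial.transform import Rotation as R
from scipy.optimize import minimize
def rot(q): return R.from_quat(np.r_[q[1:],q[0]]).as_matrix()
def proj(c,P):
    p=(np.atleast_2d(P)-c["xyz"])@rot(c["attitude"])
    return np.c_[c["fx"]*p[:,0]/p[:,2]+c["cx"],c["fy"]*p[:,1]/p[:,2]+c["cy"]]
def ray(c,uv,z):
    d=rot(c["attitude"])@np.r_[(uv[0]-c["cx"])/c["fx"],(uv[1]-c["cy"])/c["fy"],1]
    return np.array(c["xyz"])+d*(z-c["xyz"][2])/d[2]
a=np.linspace(0,2*np.pi,40)
def sil(c,x,y,h,z0=0):
    m=np.zeros((480*4,640*4),np.uint8)
    for r,lo,hi in((.015,0,.006),(.011,.006,h)):
        P=np.vstack([np.c_[x+r*np.cos(a),y+r*np.sin(a),0*a+z0+z] for z in(lo,hi)])
        cv2.fillConvexPoly(m,cv2.convexHull(((proj(c,P)+.5)*4).astype(np.int32)),1)
    return cv2.resize(m.astype(np.float32),(640,480),interpolation=cv2.INTER_AREA)
E
python3 - <<'E'
from h import *
T=cams.read_camera("top");mt=spotter.cut_out("mandrel_60","top")
S=cams.read_camera("scene");ms=spotter.cut_out("mandrel_60","scene")
print([np.round(d["uv"]).tolist() for d in ms])
pads=sorted([ray(T,d["uv"],.008)[:2] for d in spotter.landmark_of("pad_a","top")],key=lambda p:p[1]) if 0 else None
for n,uv in (("pad",(199.5,176)),("pad",(233.5,174)),("pad",(267.5,171.5)),("pad",(302,168.5))): print(n,ray(T,uv,.011)[:2].round(4))
def near(l,uv): 
    d=min(l,key=lambda d:np.hypot(*(np.array(d["uv"])-uv))); return d
for d in mt:
    p0=ray(T,d["uv"],.03)[:2]
    e=near(ms,proj(S,[*p0,.03])[0])
    col=T["pixels"][d["region"]].mean(0).round(); out=[]
    for h in(.03,.04,.05,.06):
        f=lambda p:sum(1-np.minimum(s,g).sum()/np.maximum(s,g).sum() for c,g in((T,d["region"]),(S,e["region"])) for s in[sil(c,*p,h)])
        r=minimize(f,p0,method="Nelder-Mead",options=dict(initial_simplex=p0+.008*np.array([[0,0],[1,0],[0,1]])-.003,maxiter=60))
        out.append((h,r.x.round(4).tolist(),round(r.fun,3)))
    print(np.round(d["uv"]),np.round(e["uv"]),col,round(d["conf"],2));[print("   ",o) for o in out]
# pads by dark blobs
g=T["pixels"].max(2)<45
n,l,st,ce=cv2.connectedComponentsWithStats(g.astype(np.uint8))
for i in range(1,n):
    if 150<st[i,4]<900 and 150<ce[i,1]<190 and 150<ce[i,0]<340: print("blob",ce[i],st[i],ray(T,ce[i],.011)[:2].round(4))
for uv in((163,163.5),(337.5,152),(340,180.5),(164,194.5)):print("railcorner",ray(T,uv,.008)[:2].round(3))
for n in("scene","top"):pass
cv2.imwrite("pics/topz.png",cv2.resize(T["pixels"][140:350,370:520,::-1],None,fx=2.8,fy=2.8,interpolation=cv2.INTER_CUBIC))
E
```

```text
[[404.0, 326.0], [341.0, 304.0], [401.0, 266.0], [192.0, 242.0], [387.0, 295.0], [232.0, 225.0]]
pad [0.6593 0.1825]
pad [0.6614 0.1252]
pad [0.6645 0.0677]
pad [0.6683 0.0093]
[402. 332.] [341. 304.] [115.  71.  22.] 0.7
    (0.03, [0.393, -0.1462], np.float64(0.54))
    (0.04, [0.393, -0.1462], np.float64(0.39))
    (0.05, [0.393, -0.1461], np.float64(0.227))
    (0.06, [0.3932, -0.1461], np.float64(0.181))
[201. 239.] [232. 225.] [ 98.  98. 102.] 0.64
    (0.03, [0.5451, 0.1797], np.float64(0.287))
    (0.04, [0.5441, 0.179], np.float64(0.22))
    (0.05, [0.5443, 0.179], np.float64(0.422))
    (0.06, [0.5441, 0.1786], np.float64(0.58))
[431. 293.] [387. 295.] [94. 94. 97.] 0.61
    (0.03, [0.4527, -0.1971], np.float64(0.58))
    (0.04, [0.4528, -0.1968], np.float64(0.408))
    (0.05, [0.4529, -0.197], np.float64(0.217))
    (0.06, [0.4527, -0.1966], np.float64(0.173))
[412. 234.] [401. 266.] [96. 95. 99.] 0.56
    (0.03, [0.549, -0.1753], np.float64(0.587))
    (0.04, [0.5487, -0.1747], np.float64(0.403))
    (0.05, [0.5481, -0.1745], np.float64(0.421))
    (0.06, [0.5476, -0.1742
[... 189 characters left out ...]
9], np.float64(0.611))
    (0.06, [0.4594, 0.2094], np.float64(0.745))
[464. 333.] [404. 326.] [107.  63.  17.] 0.53
    (0.03, [0.3894, -0.2458], np.float64(0.605))
    (0.04, [0.3893, -0.2454], np.float64(0.425))
    (0.05, [0.3894, -0.2454], np.float64(0.233))
    (0.06, [0.3894, -0.2452], np.float64(0.158))
blob [301.47972973 168.59459459] [290 157  24  24 444] [0.6682 0.0102]
blob [267.36241611 171.1655481 ] [256 160  24  24 447] [0.665  0.0679]
blob [233.13769752 173.76072235] [222 162  24  24 443] [0.6619 0.1258]
blob [198.89333333 176.39333333] [187 165  25  24 450] [0.6586 0.1836]
railcorner [0.683 0.245]
railcorner [ 0.696 -0.052]
railcorner [ 0.647 -0.055]
railcorner [0.629 0.243]
```

View pics/topz.png

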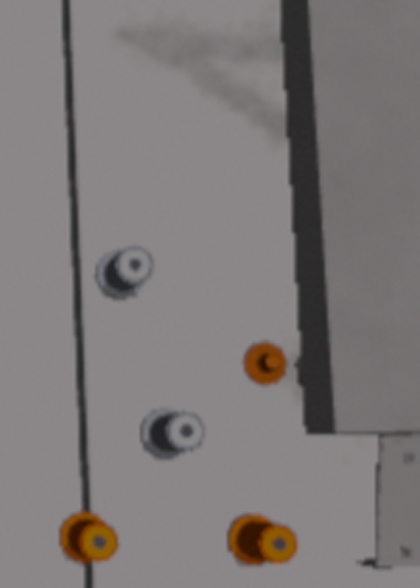

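Each rail pad spacing measures 58 mm, and the fits give these positions:

| Mandrel | x (m) | y (m) |
|---|---|---|
| 60 | 0.453 | -0.197 |
| 50 | 0.548 | -0.174 (by elimination, partly hidden) |
| 40 | 0.544 | 0.179 |
| 30 | 0.459 | 0.210 |

I'll turn the tool so the fingers close along world x, then go above the 60.

jog_arm:
  increments:
    - [[0,0,0,0,0,-0.0391,0],[0,0,0,0,0,-0.0391,0],[0,0,0,0,0,-0.0391,0],[0,0,0,0,0,-0.0391,0],[0,0,0,0,0,-0.0391,0],[0,0,0,0,0,-0.0391,0],[0,0,0,0,0,-0.0391,0],[0,0,0,0,0,-0.0391,0],[0,0,0,0,0,-0.0391,0],[0,0,0,0,0,-0.0391,0],[0,0,0,0,0,0,0]]
  force: 40

```text
clock: 2.1
tcp_pos: [0.1917, -0.5422, 0.2313]
orientation: [0.0, 0.708, 0.706, -0.0]
wrist_force: [-0.0, 0.3, -1.2]
finger_gap: 0.0854
grip_force: 0.0
```

jog_arm:
  increments:
    - [[0.115,0.087,0,0,0,0,0],[0.115,0.087,0,0,0,0,0],[0.115,0.087,0,0,0,0,0],[0.115,0.087,0,0,0,0,0],[0.115,0.087,0,0,0,0,0],[0.115,0.087,0,0,0,0,0],[0.115,0.087,0,0,0,0,0],[0.115,0.087,0,0,0,0,0],[0.115,0.087,0,0,0,0,0],[0.115,0.087,0,0,0,0,0],[0.115,0.087,0,0,0,0,0],[0.115,0.087,0,0,0,0,0],[0,0,0,0,0,0,0],[0,0,0,0,0,0,0]]

```text
clock: 3.5
tcp_pos: [0.4538, -0.1973, 0.2313]
orientation: [0.0, 0.708, 0.706, -0.0]
wrist_force: [-0.9, -0.0, 0.2]
finger_gap: 0.0854
grip_force: 0.0
```

```bash
cat >> h.py <<'E'
def wcam():
    s=env.get_state();c=cams.read_camera("wrist");M=np.array(c["mount"]);Rt=rot(s["orientation"])
    c["C"]=np.array(s["tcp_pos"])+Rt@M[:3,3];c["R"]=Rt@M[:3,:3];return c
def wray(c,uv,z):
    d=np.array([uv[0]-c["cx"],uv[1]-c["cy"]]);r=np.hypot(*d);t=r/c["fx"]
    v=c["R"]@np.r_[d/max(r,1e-9)*np.sin(t),np.cos(t)]
    return (c["C"]+v*(z-c["C"][2])/v[2])
def wproj(c,P):
    p=(np.array(P)-c["C"])@c["R"];r=np.hypot(p[0],p[1]);t=np.arctan2(r,p[2])
    return p[:2]/r*t*c["fx"]+[c["cx"],c["cy"]]
E
python3 - <<'E'
from h import *
c=wcam();im=c["pixels"][:,:,::-1].copy();print(c["fx"],c["C"],c["R"].round(2).tolist())
for d in spotter.landmark_of("mandrel_60","wrist"): print(np.round(d["uv"],1),round(d["conf"],2),wray(c,d["uv"],0).round(4))
for x,y,h in((.4527,-.1968,.06),(.548,-.1745,.05)):
    for z,k in((0,(0,0,255)),(h,(0,255,0))):
        p=wproj(c,(x,y,z));print(p.round(1));cv2.drawMarker(im,tuple(int(v) for v in p.round()),k,0,8)
cv2.imwrite("pics/w1.png",im)
E
```

```text
371.64829954431775 [ 0.45462744 -0.12130993  0.37445541] [[1.0, -0.0, -0.0], [-0.0, -0.95, -0.3], [0.0, 0.3, -0.95]]
[258.2 233.9] 0.93 [ 0.389  -0.2443  0.    ]
[410.6 171.4] 0.66 [ 0.5491 -0.1768  0.    ]
[315.2 191.4] 0.6 [ 0.4503 -0.1985  0.    ]
[256.2 140.2] 0.6 [ 0.391  -0.1448  0.    ]
[317.5 189.8]
[317.3 203.4]
[409.7 169.2]
[422.6 177.3]
```

View pics/w1.png

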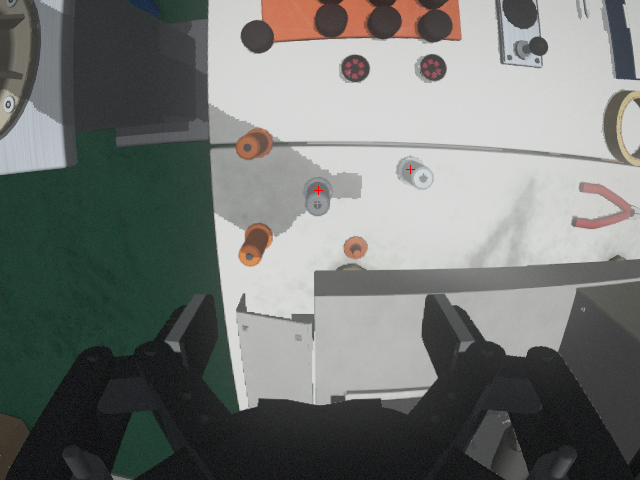

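The wrist view has the predicted markers on the 60 (318,190, top 203) and the 50 (409,170, top 423,177), so both positions hold. Descending and grasping the 60.

jog_arm:
  increments:
    - [[0,-0.004,0.0876,0,0,0,0],[0,0,0.0876,0,0,0,0],[0,0,0.0876,0,0,0,0],[0,0,0.0876,0,0,0,0],[0,0,0.0876,0,0,0,0],[0,0,0.0876,0,0,0,0],[0,0,0.0876,0,0,0,0],[0,0,0.0876,0,0,0,0],[0,0,0.0876,0,0,0,0],[0,0,0.0876,0,0,0,0],[0,0,0,0,0,0,0],[0,0,0,0,0,0,255],[0,0,0,0,0,0,255],[0,0,0,0,0,0,255],[0,0,0,0,0,0,255],[0,0,0,0,0,0,255],[0,0,0,0,0,0,255],[0,0,0,0,0,0,255],[0,0,0,0,0,0,255],[0,0,0,0,0,0,255]]
  force: 40

```text
clock: 5.6
tcp_pos: [0.4531, -0.1983, 0.0132]
orientation: [0.001, 0.708, 0.706, -0.0]
wrist_force: [-2.3, -0.6, 6.4]
finger_gap: 0.0211
grip_force: 39.3
```

jog_arm:
  increments:
    - [[0,0,-0.1,0,0,0,255],[0,0,-0.1,0,0,0,255],[0,0,-0.1,0,0,0,255],[0,0,-0.1,0,0,0,255],[0,0,-0.1,0,0,0,255],[0,0,-0.1,0,0,0,255],[0.0695,0.0717,0,0,0,0,255],[0.0695,0.0717,0,0,0,0,255],[0.0695,0.0717,0,0,0,0,255],[0.0695,0.0717,0,0,0,0,255],[0.0695,0.0717,0,0,0,0,255],[0.0695,0.0717,0,0,0,0,255],[0.0695,0.0717,0,0,0,0,255],[0.0695,0.0717,0,0,0,0,255],[0.0695,0.0717,0,0,0,0,255],[0.0695,0.0717,0,0,0,0,255],[0.0695,0.0717,0,0,0,0,255],[0.0695,0.0717,0,0,0,0,255],[0,0,0,0,0,0,255],[0,0,0,0,0,0,255]]

```text
clock: 7.6
tcp_pos: [0.6677, 0.0106, 0.1613]
orientation: [-0.001, 0.708, 0.707, -0.001]
wrist_force: [0.1, -0.8, -2.2]
finger_gap: 0.0209
grip_force: 39.6
```

```bash
python3 - <<'E'
from h import *
c=wcam();im=c["pixels"][:,:,::-1].copy();s=env.get_state();t=s["tcp_pos"];print(t)
for d in spotter.landmark_of("pad_a","wrist"): print("pad",np.round(d["uv"],1),round(d["conf"],2),wray(c,d["uv"],.008).round(4))
for d in spotter.landmark_of("mandrel_60","wrist"): print("m",np.round(d["uv"],1),round(d["conf"],2),wray(c,d["uv"],t[2]-.013).round(4))
for p in((.6682,.0102,.011),(.665,.0679,.011),(.6619,.1258,.011),(.6586,.1836,.011)):
    u=wproj(c,p);print(u.round(1));cv2.drawMarker(im,tuple(int(v) for v in u.round()),(0,0,255),0,8)
cv2.imwrite("pics/w2.png",im)
E
```

```text
[0.66742492 0.01009774 0.16153147]
pad [317.6 207.2] 0.93 [0.6668 0.0122 0.008 ]
pad [309.8  70.3] 0.89 [0.661  0.1231 0.008 ]
pad [316.4 141.9] 0.75 [0.666  0.0658 0.008 ]
m [93.7  5.6] 0.91 [0.5622 0.1483 0.1485]
m [318.3 282.2] 0.86 [0.6679 0.0117 0.1485]
m [170.7  17.1] 0.77 [0.604  0.1343 0.1485]
m [ 85.4 340.6] 0.6 [ 0.5287 -0.032   0.1485]
[319.3 210.5]
[315.1 139.5]
[310.9  66.5]
[306.5  -2.7]
```

View pics/w2.png

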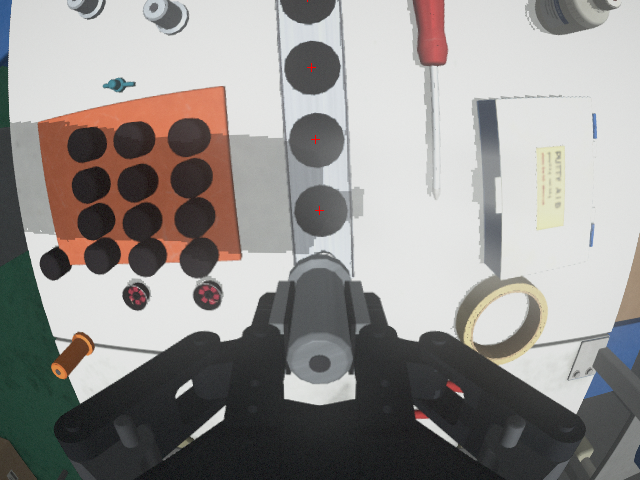

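```bash
python3 - <<'E'
from h import *
c=wcam();t=env.get_state()["tcp_pos"];print(t)
for dy in(-.003,0,.003): print(dy,wproj(c,(t[0],t[1]+dy,t[2]-.0132+.06)).round(1))
x=c["pixels"][335:385,290:350].copy();g=cv2.cvtColor(x,cv2.COLOR_RGB2GRAY)
for th in(50,70): 
    n,l,st,ce=cv2.connectedComponentsWithStats((g<th).astype(np.uint8));print([( (ce[i]+[290,335]).round(1),st[i,4]) for i in range(1,n) if st[i,4]>30])
E
```

```text
[0.66752356 0.00940372 0.16224794]
-0.003 [317.6 371.5]
0 [317.6 364.4]
0.003 [317.5 357.2]
[]
[]
```

jog_arm:
  increments:
    - [[0,0.003,0.06,0,0,0,255],[0,0,0.06,0,0,0,255],[0,0,0.06,0,0,0,255],[0,0,0.06,0,0,0,255],[0,0,0.06,0,0,0,255],[0,0,0.06,0,0,0,255],[0,0,0.06,0,0,0,255],[0,0,0.06,0,0,0,255],[0,0,0.017,0,0,0,255],[0,0,0.017,0,0,0,255],[0,0,0.017,0,0,0,255],[0,0,0.017,0,0,0,255],[0,0,0,0,0,0,255],[0,0,0,0,0,0,255]]

```text
clock: 9.2
tcp_pos: [0.6691, 0.0101, 0.0255]
orientation: [0.0, 0.708, 0.706, 0.0]
wrist_force: [-0.1, 0.9, -2.3]
finger_gap: 0.0209
grip_force: 39.7
```

jog_arm:
  increments:
    - [[0,-0.002,0.003,0,0,0,255],[0,0,0.003,0,0,0,255],[0,0,0,0,0,0,255]]

```text
clock: 9.5
tcp_pos: [0.6687, 0.0101, 0.0243]
orientation: [0.0, 0.708, 0.706, 0.0]
wrist_force: [-1.0, 0.8, 1.3]
finger_gap: 0.0206
grip_force: 39.9
```

jog_arm:
  increments:
    - [[0,0,0,0,0,0,0],[0,0,0,0,0,0,0],[0,0,0,0,0,0,0],[0,0,0,0,0,0,0],[0,0,0,0,0,0,0],[0,0,-0.1,0,0,0,0],[0,0,-0.1,0,0,0,0],[0,0,-0.1,0,0,0,0],[0,0,-0.1,0,0,0,0],[0,0,-0.1,0,0,0,0],[0,0,-0.1,0,0,0,0],[-0.0923,-0.0604,0,0,0,0,0],[-0.0923,-0.0604,0,0,0,0,0],[-0.0923,-0.0604,0,0,0,0,0],[-0.0923,-0.0604,0,0,0,0,0],[-0.0923,-0.0604,0,0,0,0,0],[-0.0923,-0.0604,0,0,0,0,0],[-0.0923,-0.0604,0,0,0,0,0],[-0.0923,-0.0604,0,0,0,0,0],[0,0,0,0,0,0,0]]

```text
clock: 11.5
tcp_pos: [0.5456, -0.1766, 0.1739]
orientation: [0.0, 0.709, 0.705, -0.0]
wrist_force: [0.3, -0.6, 0.3]
finger_gap: 0.0848
grip_force: 0.0
```

```bash
python3 - <<'E'
from h import *
c=wcam();im=c["pixels"][:,:,::-1].copy();t=env.get_state()["tcp_pos"];print(t)
for d in spotter.landmark_of("mandrel_60","wrist"): print("m",np.round(d["uv"],1),round(d["conf"],2),wray(c,d["uv"],0).round(4),wray(c,d["uv"],.011).round(4))
for p in((.548,-.1745,0),(.548,-.1745,.05),(.6685,.0105,.011),(.6685,.0105,.071)):
    u=wproj(c,p);cv2.drawMarker(im,tuple(int(v) for v in u.round()),(0,0,255),0,8)
cv2.imwrite("pics/w3.png",im)
E
```

```text
[ 0.54650823 -0.17544734  0.17400807]
m [163.7 273.5] 0.86 [ 0.3909 -0.2457  0.    ] [ 0.3963 -0.2406  0.011 ]
m [319.8 203.2] 0.85 [ 0.5467 -0.1766  0.    ] [ 0.5467 -0.174   0.011 ]
m [147.3 173.3] 0.81 [ 0.3874 -0.1452  0.    ] [ 0.393  -0.1436  0.011 ]
```

View pics/w3.png

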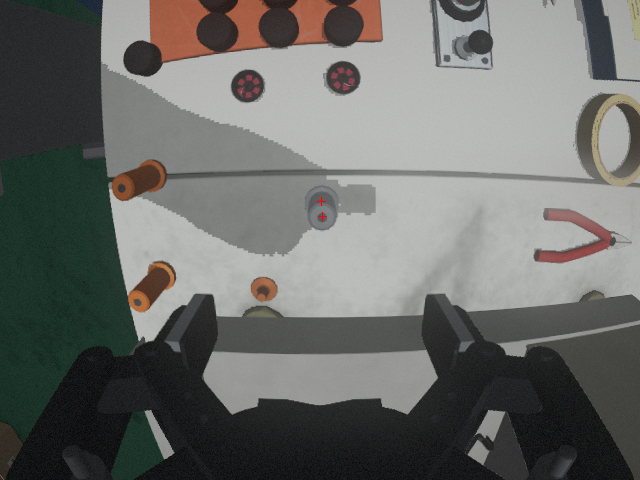

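The wrist view shows the 50 at (321,202), where predicted. The tool is above it.

jog_arm:
  increments:
    - [[0.002,0.006,0.0805,0,0,0,0],[0,0,0.0805,0,0,0,0],[0,0,0.0805,0,0,0,0],[0,0,0.0805,0,0,0,0],[0,0,0.0805,0,0,0,0],[0,0,0.0805,0,0,0,0],[0,0,0.0805,0,0,0,0],[0,0,0.0805,0,0,0,0],[0,0,0,0,0,0,0],[0,0,0,0,0,0,255],[0,0,0,0,0,0,255],[0,0,0,0,0,0,255],[0,0,0,0,0,0,255],[0,0,0,0,0,0,255],[0,0,0,0,0,0,255],[0,0,0,0,0,0,255],[0,0,0,0,0,0,255],[0,0,0,0,0,0,255]]

```text
clock: 13.4
tcp_pos: [0.5493, -0.174, 0.0138]
orientation: [0.001, 0.708, 0.706, 0.0]
wrist_force: [-0.8, -0.4, 6.0]
finger_gap: 0.0207
grip_force: 39.7
```

jog_arm:
  increments:
    - [[0,0,-0.1,0,0,0,255],[0,0,-0.1,0,0,0,255],[0,0,-0.1,0,0,0,255],[0,0,-0.1,0,0,0,255],[0,0,-0.1,0,0,0,255],[0,0,-0.1,0,0,0,255],[0.0805,0.0388,0,0,0,0,255],[0.0805,0.0388,0,0,0,0,255],[0.0805,0.0388,0,0,0,0,255],[0.0805,0.0388,0,0,0,0,255],[0.0805,0.0388,0,0,0,0,255],[0.0805,0.0388,0,0,0,0,255],[0.0805,0.0388,0,0,0,0,255],[0.0805,0.0388,0,0,0,0,255],[0.0805,0.0388,0,0,0,0,255],[0.0805,0.0388,0,0,0,0,255],[0.0805,0.0388,0,0,0,0,255],[0.0805,0.0388,0,0,0,0,255],[0,0,0,0,0,0,255],[0,0,0,0,0,0,255]]

```text
clock: 15.4
tcp_pos: [0.6653, 0.0677, 0.162]
orientation: [-0.0, 0.708, 0.706, -0.001]
wrist_force: [0.2, -0.5, -0.8]
finger_gap: 0.0204
grip_force: 39.4
```

```bash
cat > chk.py <<'E'
import sys
from h import *
pad=np.array(eval(sys.argv[1]));h=float(sys.argv[2]);zg=float(sys.argv[3])
c=wcam();im=c["pixels"][:,:,::-1].copy();t=np.mean([env.get_state()["tcp_pos"] for _ in range(3)],0);print(t.round(4))
for d in spotter.landmark_of("pad_a","wrist"): print("pad",np.round(d["uv"],1),round(d["conf"],2),wray(c,d["uv"],.008).round(4))
for p in((*pad,.011),(t[0],t[1],t[2]-zg+h)):
    u=wproj(c,p);print(u.round(1));cv2.drawMarker(im,tuple(int(v) for v in u.round()),(0,0,255),0,8)
cv2.imwrite(sys.argv[4],cv2.resize(im[100:400,200:440],None,fx=2,fy=2))
E
python3 chk.py "(.665,.0679)" .05 .0138 pics/w4.png
```

```text
[0.6652 0.0671 0.1622]
pad [315.1 143. ] 0.9 [0.6625 0.1219 0.008 ]
pad [320.2 210.6] 0.86 [0.6665 0.0662 0.008 ]
pad [314.1  69.5] 0.64 [0.6619 0.1809 0.008 ]
[318.4 209.5]
[317.2 346.9]
```

View pics/w4.png

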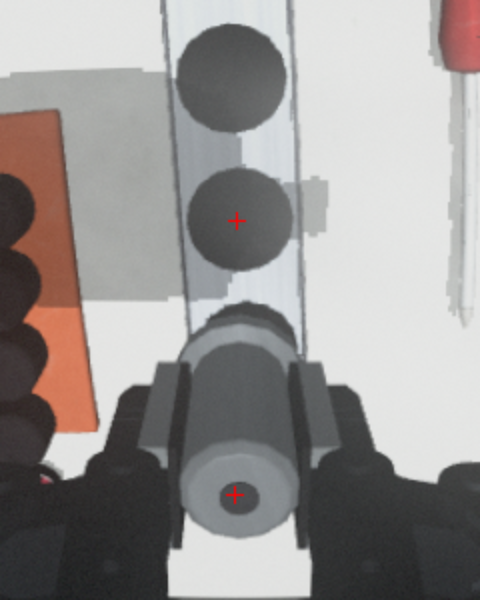

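The 50 is held upright, with its hole at (319,349) and its pad at (320,209). It needs about 1 mm in y.

jog_arm:
  increments:
    - [[0.005,0.002,0.06,0,0,0,255],[0,0,0.06,0,0,0,255],[0,0,0.06,0,0,0,255],[0,0,0.06,0,0,0,255],[0,0,0.06,0,0,0,255],[0,0,0.06,0,0,0,255],[0,0,0.06,0,0,0,255],[0,0,0.06,0,0,0,255],[0,0,0.017,0,0,0,255],[0,0,0.017,0,0,0,255],[0,0,0.017,0,0,0,255],[0,0,0.017,0,0,0,255],[0,0,0,0,0,0,255],[0,0,0,0,0,0,255]]

```text
clock: 16.9
tcp_pos: [0.6663, 0.0688, 0.026]
orientation: [0.0, 0.708, 0.706, 0.0]
wrist_force: [-0.4, -0.7, -0.8]
finger_gap: 0.0207
grip_force: 39.4
```

jog_arm:
  increments:
    - [[0,-0.002,0.003,0,0,0,255],[0,0,0.003,0,0,0,255],[0,0,0,0,0,0,255]]

```text
clock: 17.2
tcp_pos: [0.6659, 0.0688, 0.0248]
orientation: [0.0, 0.708, 0.706, 0.0]
wrist_force: [-1.2, 0.7, 1.8]
finger_gap: 0.0207
grip_force: 39.7
```

jog_arm:
  increments:
    - [[0,0,0,0,0,0,0],[0,0,0,0,0,0,0],[0,0,0,0,0,0,0],[0,0,0,0,0,0,0],[0,0,0,0,0,0,0],[0,0,-0.1,0,0,0,0],[0,0,-0.1,0,0,0,0],[0,0,-0.1,0,0,0,0],[0,0,-0.1,0,0,0,0],[0,0,-0.1,0,0,0,0],[0,0,-0.1,0,0,0,0],[0.0551,-0.0608,0,0,0,0,0],[0.0551,-0.0608,0,0,0,0,0],[0.0551,-0.0608,0,0,0,0,0],[0.0551,-0.0608,0,0,0,0,0],[0.0551,-0.0608,0,0,0,0,0],[0.0551,-0.0608,0,0,0,0,0],[0.0551,-0.0608,0,0,0,0,0],[0.0551,-0.0608,0,0,0,0,0],[0,0,0,0,0,0,0]]

```text
clock: 19.2
tcp_pos: [0.5423, 0.1808, 0.1745]
orientation: [-0.0, 0.707, 0.707, -0.0]
wrist_force: [0.7, -0.4, -0.0]
finger_gap: 0.085
grip_force: 0.0
```

```bash
python3 - <<'E'
from h import *
c=wcam();im=c["pixels"][:,:,::-1].copy();t=env.get_state()["tcp_pos"];print(t)
for d in spotter.landmark_of("mandrel_60","wrist"): print("m",np.round(d["uv"],1),round(d["conf"],2),wray(c,d["uv"],0).round(4),wray(c,d["uv"],.011).round(4))
for p in((.5443,.179,0),(.5443,.179,.04),(.4594,.2097,0),(.4594,.2097,.03)):
    u=wproj(c,p);cv2.drawMarker(im,tuple(int(v) for v in u.round()),(0,0,255),0,8)
cv2.imwrite("pics/w5.png",im)
E
```

```text
[0.54354304 0.18013408 0.17451357]
m [223.6 175.9] 0.84 [0.4585 0.2063 0.    ] [0.4614 0.208  0.011 ]
m [319.3 206.8] 0.77 [0.5429 0.1776 0.    ] [0.5429 0.1803 0.011 ]
m [439.2 363.3] 0.59 [0.6758 0.0009 0.    ] [0.6712 0.0097 0.011 ]
```

View pics/w5.png

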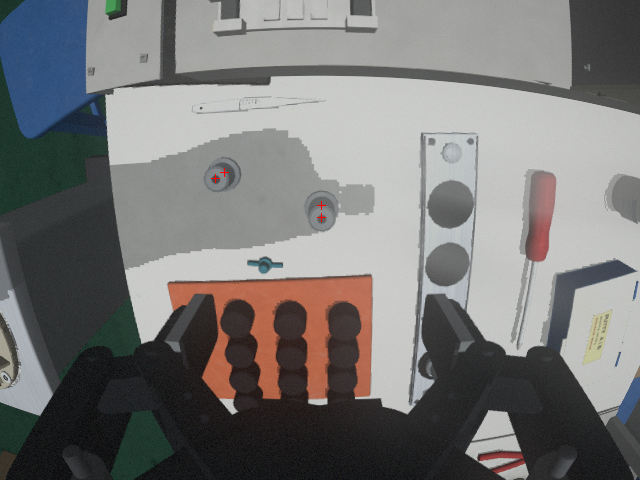

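The 40 is at (321,207) and the 30 at (224,174), both matching predictions, and the path for the fingers is clear.

jog_arm:
  increments:
    - [[-0.004,0.005,0.0805,0,0,0,0],[0,0,0.0805,0,0,0,0],[0,0,0.0805,0,0,0,0],[0,0,0.0805,0,0,0,0],[0,0,0.0805,0,0,0,0],[0,0,0.0805,0,0,0,0],[0,0,0.0805,0,0,0,0],[0,0,0.0805,0,0,0,0],[0,0,0,0,0,0,0],[0,0,0,0,0,0,255],[0,0,0,0,0,0,255],[0,0,0,0,0,0,255],[0,0,0,0,0,0,255],[0,0,0,0,0,0,255],[0,0,0,0,0,0,255],[0,0,0,0,0,0,255],[0,0,0,0,0,0,255],[0,0,0,0,0,0,255]]

```text
clock: 21.1
tcp_pos: [0.5463, 0.1784, 0.0143]
orientation: [0.001, 0.708, 0.706, 0.001]
wrist_force: [0.0, 0.2, 6.7]
finger_gap: 0.0202
grip_force: 39.5
```

jog_arm:
  increments:
    - [[0,0,-0.1,0,0,0,255],[0,0,-0.1,0,0,0,255],[0,0,-0.1,0,0,0,255],[0,0,-0.1,0,0,0,255],[0,0,-0.1,0,0,0,255],[0,0,-0.1,0,0,0,255],[-0.0263,0.0583,0,0,0,0,255],[-0.0263,0.0583,0,0,0,0,255],[-0.0263,0.0583,0,0,0,0,255],[-0.0263,0.0583,0,0,0,0,255],[-0.0263,0.0583,0,0,0,0,255],[-0.0263,0.0583,0,0,0,0,255],[-0.0263,0.0583,0,0,0,0,255],[-0.0263,0.0583,0,0,0,0,255],[0,0,0,0,0,0,255],[0,0,0,0,0,0,255]]

```text
clock: 22.7
tcp_pos: [0.6616, 0.1253, 0.1625]
orientation: [-0.001, 0.708, 0.706, -0.001]
wrist_force: [-0.4, 0.3, -0.6]
finger_gap: 0.0207
grip_force: 39.5
```

```bash
python3 chk.py "(.6619,.1258)" .04 .0143 pics/w6.png
```

```text
[0.6613 0.1256 0.1627]
pad [319.2 138.7] 0.78 [0.6622 0.183  0.008 ]
[319.1 209.1]
[316.8 328.8]
```

View pics/w6.png

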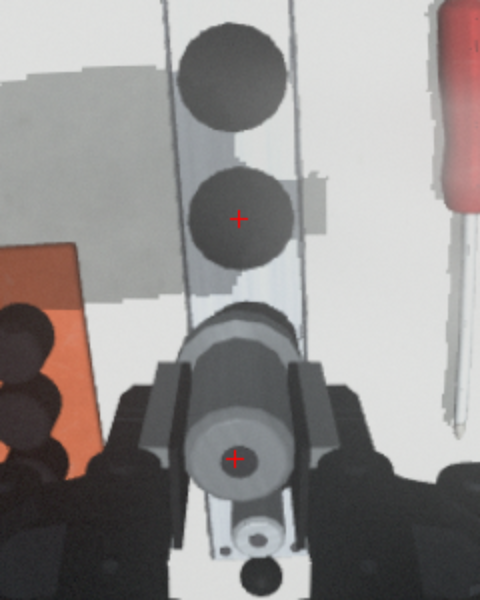

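jog_arm:
  increments:
    - [[0.004,0.003,0.06,0,0,0,255],[0,0,0.06,0,0,0,255],[0,0,0.06,0,0,0,255],[0,0,0.06,0,0,0,255],[0,0,0.06,0,0,0,255],[0,0,0.06,0,0,0,255],[0,0,0.06,0,0,0,255],[0,0,0.06,0,0,0,255],[0,0,0.017,0,0,0,255],[0,0,0.017,0,0,0,255],[0,0,0.017,0,0,0,255],[0,0,0.017,0,0,0,255],[0,0,0,0,0,0,255],[0,0,0.003,0,0,0,255],[0,0,0.002,0,0,0,255],[0,0,0,0,0,0,255]]

```text
clock: 24.4
tcp_pos: [0.6631, 0.1263, 0.0254]
orientation: [0.0, 0.708, 0.706, 0.0]
wrist_force: [0.3, -0.9, -1.3]
finger_gap: 0.0204
grip_force: 39.6
```

jog_arm:
  increments:
    - [[0,0,0.002,0,0,0,255],[0,0,0.002,0,0,0,255],[0,0,0,0,0,0,255]]

```text
clock: 24.7
tcp_pos: [0.6632, 0.1263, 0.0253]
orientation: [0.0, 0.708, 0.706, 0.0]
wrist_force: [-2.7, -1.1, 5.6]
finger_gap: 0.0204
grip_force: 40.3
```

jog_arm:
  increments:
    - [[0,0,0,0,0,0,0],[0,0,0,0,0,0,0],[0,0,0,0,0,0,0],[0,0,0,0,0,0,0],[0,0,0,0,0,0,0],[0,0,-0.1,0,0,0,0],[0,0,-0.1,0,0,0,0],[0,0,-0.1,0,0,0,0],[0,0,-0.1,0,0,0,0],[0,0,-0.1,0,0,0,0],[0,0,-0.1,0,0,0,0]]

```text
clock: 25.8
tcp_pos: [0.6627, 0.1263, 0.175]
orientation: [0.0, 0.708, 0.706, -0.0]
wrist_force: [0.5, 0.2, -0.6]
finger_gap: 0.0851
grip_force: 0.0
```

jog_arm:
  increments:
    - [[0.0334,-0.0815,0,0,0,0,0],[0.0334,-0.0815,0,0,0,0,0],[0.0334,-0.0815,0,0,0,0,0],[0.0334,-0.0815,0,0,0,0,0],[0.0334,-0.0815,0,0,0,0,0],[0.0334,-0.0815,0,0,0,0,0],[0.0334,-0.0815,0,0,0,0,0],[0.0334,-0.0815,0,0,0,0,0],[0.0334,-0.0815,0,0,0,0,0],[0.0334,-0.0815,0,0,0,0,0],[0,0,0,0,0,0,0],[0,0,0,0,0,0,0]]

```text
clock: 27.0
tcp_pos: [0.4596, 0.2106, 0.1743]
orientation: [0.0, 0.708, 0.706, 0.0]
wrist_force: [-0.5, 0.3, 0.2]
finger_gap: 0.0853
grip_force: 0.0
```

```bash
python3 - <<'E'
from h import *
c=wcam();im=c["pixels"][:,:,::-1].copy();t=env.get_state()["tcp_pos"];print(t)
for d in spotter.landmark_of("mandrel_60","wrist"): print("m",np.round(d["uv"],1),round(d["conf"],2),wray(c,d["uv"],0).round(4))
for z in(0,.03):
    u=wproj(c,(.4594,.2097,z));print(u);cv2.drawMarker(im,tuple(int(v) for v in u.round()),(0,0,255),0,8)
cv2.imwrite("pics/w7.png",im)
E
```

```text
[0.46012206 0.2103709  0.17428622]
m [507.9 335.4] 0.95 [0.673  0.0604 0.    ]
m [320.  206.9] 0.91 [0.4611 0.2072 0.    ]
m [515.5 286.6] 0.9 [0.6676 0.1224 0.    ]
[318.06681885 204.1302617 ]
[318.00899003 212.93478618]
```

View pics/w7.png

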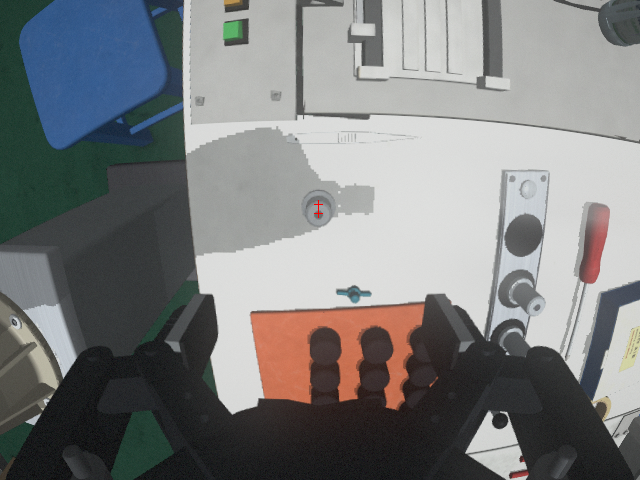

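The 30 is at (318,207), centred below the tool, and the 50 and 40 already stand on their pads. Grasping the 30.

jog_arm:
  increments:
    - [[-0.004,0,0.0811,0,0,0,0],[0,0,0.0811,0,0,0,0],[0,0,0.0811,0,0,0,0],[0,0,0.0811,0,0,0,0],[0,0,0.0811,0,0,0,0],[0,0,0.0811,0,0,0,0],[0,0,0.0811,0,0,0,0],[0,0,0.0811,0,0,0,0],[0,0,0,0,0,0,0],[0,0,0,0,0,0,255],[0,0,0,0,0,0,255],[0,0,0,0,0,0,255],[0,0,0,0,0,0,255],[0,0,0,0,0,0,255],[0,0,0,0,0,0,255],[0,0,0,0,0,0,255],[0,0,0,0,0,0,255],[0,0,0,0,0,0,255]]

```text
clock: 28.9
tcp_pos: [0.46, 0.2096, 0.0128]
orientation: [0.001, 0.708, 0.706, 0.001]
wrist_force: [-1.2, -0.1, 5.8]
finger_gap: 0.02
grip_force: 39.2
```

jog_arm:
  increments:
    - [[0,0,-0.1,0,0,0,255],[0,0,-0.1,0,0,0,255],[0,0,-0.1,0,0,0,255],[0,0,-0.1,0,0,0,255],[0,0,-0.1,0,0,0,255],[0,0,-0.1,0,0,0,255],[-0.0101,0.0797,0,0,0,0,255],[-0.0101,0.0797,0,0,0,0,255],[-0.0101,0.0797,0,0,0,0,255],[-0.0101,0.0797,0,0,0,0,255],[-0.0101,0.0797,0,0,0,0,255],[-0.0101,0.0797,0,0,0,0,255],[-0.0101,0.0797,0,0,0,0,255],[-0.0101,0.0797,0,0,0,0,255],[-0.0101,0.0797,0,0,0,0,255],[-0.0101,0.0797,0,0,0,0,255],[0,0,0,0,0,0,255],[0,0,0,0,0,0,255]]

```text
clock: 30.7
tcp_pos: [0.6579, 0.1835, 0.161]
orientation: [-0.001, 0.708, 0.706, -0.001]
wrist_force: [-0.9, 0.8, -0.6]
finger_gap: 0.0202
grip_force: 39.6
```

```bash
python3 chk.py "(.6586,.1836)" .03 .0128 pics/w8.png
```

```text
[0.6575 0.1837 0.1612]
pad [322.1 211.2] 0.62 [0.6606 0.1818 0.008 ]
pad [329.7 373.6] 0.6 [0.6682 0.0132 0.008 ]
[319.6 210. ]
[316.6 317.4]
```

View pics/w8.png

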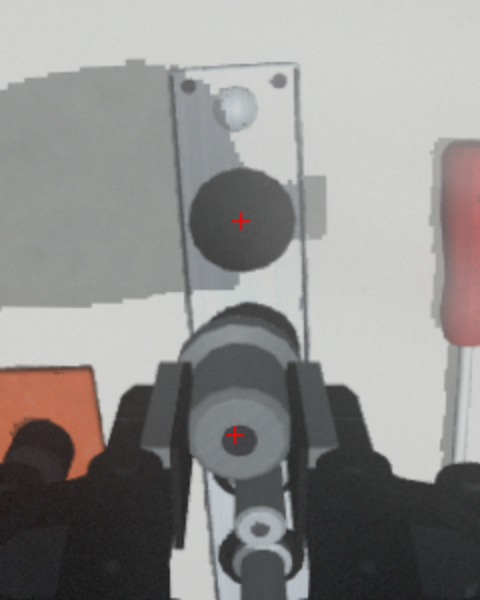

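jog_arm:
  increments:
    - [[0.005,0.003,0.06,0,0,0,255],[0,0,0.06,0,0,0,255],[0,0,0.06,0,0,0,255],[0,0,0.06,0,0,0,255],[0,0,0.06,0,0,0,255],[0,0,0.06,0,0,0,255],[0,0,0.06,0,0,0,255],[0,0,0.06,0,0,0,255],[0,0,0.017,0,0,0,255],[0,0,0.017,0,0,0,255],[0,0,0.017,0,0,0,255],[0,0,0.017,0,0,0,255],[0,0,0,0,0,0,255],[0,0,0.002,0,0,0,255],[0,0,0.002,0,0,0,255],[0,0,0,0,0,0,255]]

```text
clock: 32.4
tcp_pos: [0.6594, 0.1848, 0.024]
orientation: [0.0, 0.708, 0.706, 0.0]
wrist_force: [-0.3, 0.1, -1.1]
finger_gap: 0.0201
grip_force: 39.6
```

jog_arm:
  increments:
    - [[0,0,0.002,0,0,0,255],[0,0,0.002,0,0,0,255],[0,0,0,0,0,0,255]]

```text
clock: 32.7
tcp_pos: [0.6595, 0.1849, 0.0238]
orientation: [0.0, 0.708, 0.706, 0.0]
wrist_force: [-1.7, -0.1, 5.2]
finger_gap: 0.0199
grip_force: 40.1
```

Contact felt. I'll release, rise and back away so the top camera sees the row.

jog_arm:
  increments:
    - [[0,0,0,0,0,0,0],[0,0,0,0,0,0,0],[0,0,0,0,0,0,0],[0,0,0,0,0,0,0],[0,0,0,0,0,0,0],[0,0,-0.1,0,0,0,0],[0,0,-0.1,0,0,0,0],[0,0,-0.1,0,0,0,0],[0,0,-0.1,0,0,0,0],[0,0,-0.1,0,0,0,0],[0,0,-0.1,0,0,0,0]]

```text
clock: 33.8
tcp_pos: [0.6592, 0.1848, 0.1738]
orientation: [0.0, 0.708, 0.706, -0.0]
wrist_force: [0.9, -0.8, -1.1]
finger_gap: 0.0856
grip_force: 0.0
```

jog_arm:
  increments:
    - [[-0.05,-0.11,0,0,0,0,0],[-0.05,-0.11,0,0,0,0,0],[-0.05,-0.11,0,0,0,0,0],[-0.05,-0.11,0,0,0,0,0],[-0.05,-0.11,0,0,0,0,0],[-0.05,-0.11,0,0,0,0,0],[-0.05,-0.11,0,0,0,0,0],[-0.05,-0.11,0,0,0,0,0],[-0.05,-0.11,0,0,0,0,0],[-0.05,-0.11,0,0,0,0,0],[0,0,0,0,0,0,0],[0,0,0,0,0,0,0]]

```text
clock: 35.0
tcp_pos: [0.3841, 0.0604, 0.1733]
orientation: [0.001, 0.708, 0.706, 0.001]
wrist_force: [1.0, 0.2, -0.3]
finger_gap: 0.0855
grip_force: 0.0
```

```bash
python3 - <<'E'
from h import *
T=cams.read_camera("top");mt=spotter.cut_out("mandrel_60","top")
S=cams.read_camera("scene");ms=spotter.cut_out("mandrel_60","scene")
im=T["pixels"][:,:,::-1].copy();print(env.get_state()["tcp_pos"])
for (x,y),h in zip(((.6682,.0102),(.665,.0679),(.6619,.1258),(.6586,.1836)),(.06,.05,.04,.03)):
    q=proj(T,[x,y,.011+h/2])[0];d=min(mt,key=lambda d:np.hypot(*(np.array(d["uv"])-q)))
    q2=proj(S,[x,y,.011+h/2])[0];e=min(ms,key=lambda d:np.hypot(*(np.array(d["uv"])-q2)))
    print(h,np.round(d["uv"]-q,1),np.round(e["uv"]-q2,1))
    for n,L in(("top",((T,d["region"]),)),("both",((T,d["region"]),(S,e["region"])))):
        f=lambda p:sum(1-np.minimum(s,g).sum()/np.maximum(s,g).sum() for c,g in L for s in[sil(c,*p,h,.011)])
        r=minimize(f,(x,y),method="Nelder-Mead",options=dict(initial_simplex=np.array([x,y])+.008*np.array([[0,0],[1,0],[0,1]])-.003,maxiter=60))
        print("  ",n,((r.x-[x,y])*1e3).round(1),"mm off",round(r.fun,3))
a=cv2.resize(im[135:205,150:350],(800,280),interpolation=cv2.INTER_CUBIC)
b=cv2.resize(S["pixels"][190:260,220:420,::-1],(800,280),interpolation=cv2.INTER_CUBIC)
cv2.imwrite("pics/fin.png",np.vstack([a,b]))
E
```

```text
[0.38493172 0.06074622 0.17294302]
0.06 [-2.2 -2.1] [-1.9  0.2]
   top [1.5 2.6] mm off 0.085
   both [1.5 2. ] mm off 0.213
0.05 [-0.6  2.2] [0.4 2.8]
   top [1.6 0.5] mm off 0.097
   both [1.2 0.6] mm off 0.231
0.04 [-2.8 -2.1] [-1.5 -1.5]
   top [2.6 0.9] mm off 0.135
   both [1.7 0.6] mm off 0.256
0.03 [-2.2 -0.1] [-0.7  1.6]
   top [1.7 1.9] mm off 0.231
   both [0.7 0.6] mm off 0.331
```

View pics/fin.png

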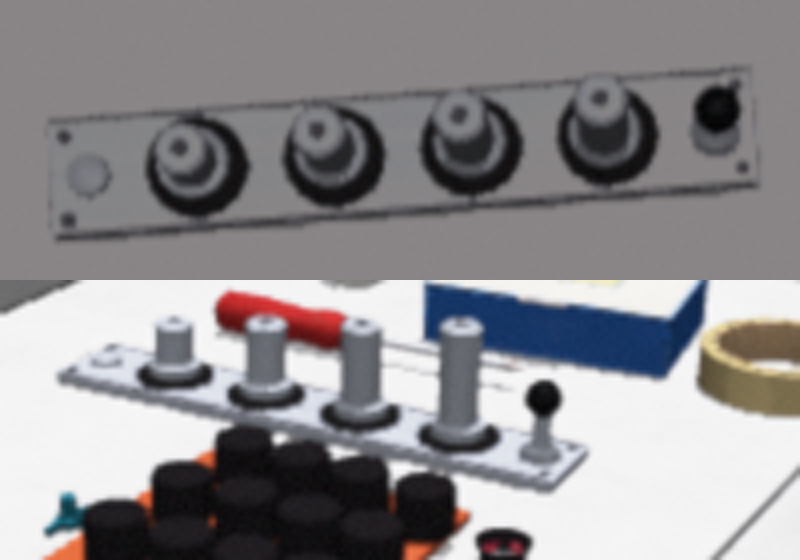

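All four stand upright in the right order. I want one closer look to check how well they are centred.

jog_arm:
  increments:
    - [[0,0.08,0,0,0,0,0],[0,0.08,0,0,0,0,0],[0,0.08,0,0,0,0,0],[0,0.08,0,0,0,0,0],[0,0.08,0,0,0,0,0],[0,0.08,0,0,0,0,0],[0,0.08,0,0,0,0,0],[0,0.08,0,0,0,0,0],[0,0.08,0,0,0,0,0],[0,0.08,0,0,0,0,0],[0,0,0,0,0,0,0],[0,0,0,0,0,0,0]]

```text
clock: 36.4
tcp_pos: [0.5839, 0.0603, 0.1719]
orientation: [-0.001, 0.708, 0.706, -0.001]
wrist_force: [0.0, 1.5, 0.5]
finger_gap: 0.0857
grip_force: 0.0
```

```bash
python3 - <<'E'
from h import *
c=wcam();K=4
im=cv2.resize(c["pixels"][:,:,::-1],None,fx=K,fy=K,interpolation=cv2.INTER_CUBIC)
tiles=[]
t=np.linspace(0,2*np.pi,60)
for x,y in((.6687,.0102),(.6655,.0679),(.6625,.1258),(.6592,.1836)):
    u=wproj(c,(x,y,.011))
    for z,r,k in((.011,.022,(0,255,255)),(.017,.015,(0,0,255))):
        P=np.array([wproj(c,(x+r*np.cos(b),y+r*np.sin(b),z)) for b in t])
        cv2.polylines(im,[((P+.5)*K).astype(np.int32)],True,k,1)
    q=((u+.5)*K).astype(int);print(u.round(1));tl=im[max(q[1]-140,0):q[1]+140,max(q[0]-190,0):q[0]+190]
    tiles.append(cv2.resize(tl,(380,280)))
cv2.imwrite("pics/cl.png",np.vstack([np.hstack(tiles[:2]),np.hstack(tiles[2:])]))
E
```

```text
[412.9 261.1]
[414.2 198.6]
[413.8 130.6]
[410.8  61.6]
```

View pics/cl.png

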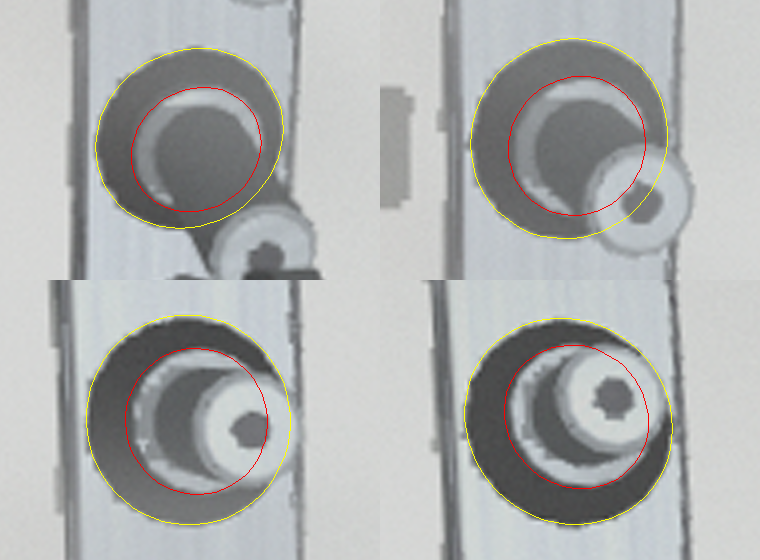

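The rings for centred feet match the real feet to within about 1–2 mm on every pad, so I'm handing in.

```bash
python3 -c "
from workcell import ticket
print(ticket.hand_in())"
```

```text
the job is handed in; nothing more can be done
None
```

The four steel mandrels stand upright on the rail pads, tallest next to the black-knobbed post and shortest farthest away, each within about 2 mm of its pad's middle; the job was handed in at about 36 s, and no verdict came back.

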